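Stack the tiered steel lunch set on its stand

TASK

Put the steel lunch set together on its round wooden stand, working up from the bottom one piece at a time: first the deepest pot, then the middle one, then the shallowest, and last the lid with the black knob. Every piece must be fully seated in the one below and upright, and the spice jar and the egg timer are to be left where they stand.

Things in the scene. Friction and masses are not known exactly. Their poses are not given: they have to be found in the camera images.
- tier_deep: Deepest pot of the lunch set: loose, plain steel, round, open, 80 mm high in all with its foot; straight body 60 mm outside diameter, wall 3 mm, mouth 54 mm, about 170 g, no handle. Foot: lowest 6 mm, tapering from 48 to 44 mm wide; it sinks fully into the 54 mm mouth below, the shoulder resting on that rim. Origin: centre of the foot's underside; z up.
- tier_middle: Middle pot of the lunch set: loose, plain steel, round, open, 54 mm high in all with its foot; straight body 60 mm outside diameter, wall 3 mm, mouth 54 mm, about 130 g, no handle. Foot: lowest 6 mm, tapering from 48 to 44 mm wide; it sinks fully into the 54 mm mouth below, the shoulder resting on that rim. Origin: centre of the foot's underside; z up.
- tier_shallow: Shallowest pot of the lunch set: loose, plain steel, round, open, 34 mm high in all with its foot; straight body 60 mm outside diameter, wall 3 mm, mouth 54 mm, about 100 g, no handle. Foot: lowest 6 mm, tapering from 48 to 44 mm wide; it sinks fully into the 54 mm mouth below, the shoulder resting on that rim. Origin: centre of the foot's underside; z up.
- tier_lid: Lid of the lunch set: loose steel disc, 60 mm diameter, between 6 and 11 mm above the origin; on it a black upright round knob, 20 mm diameter, from 11 to 35 mm. About 80 g. Foot: lowest 6 mm, tapering from 48 to 44 mm wide; it sinks fully into the 54 mm mouth below, the shoulder resting on that rim. Origin: centre of the foot's underside; z up.
- stand: Stand of the lunch set, fixed to the worktop: dark wooden disc, 84 mm diameter, 8 mm thick, with a steel collar 60 mm outside, 54 mm inside, rim 16 mm above the worktop; the collar takes a foot just as a pot's mouth does. Origin: centre of the underside, on the worktop; z up.
- spice_jar: Bystander: loose upright round glass spice jar with green label and black cap, 45 mm diameter, 105 mm high; origin at the centre of its underside. Not to be moved.
- egg_timer: Bystander: loose round egg timer, red upper half on white, 69 mm diameter, 60 mm high; origin at the centre of its underside. Not to be moved.

How it is judged:
On the way, in this order (a step that is already met when the one before it is completed fails the run):
1. the deep tier is seated on the stand and let go (z of tier_deep in the frame of stand between 0.006 and 0.013 m and horizontal distance between tier_deep and stand below 0.006 m and angle between tier_deep's own z axis and vertical below 0.06 rad and contact force between tier_deep and the fingers below 0.1 N and linear speed of tier_deep below 0.02 m/s), for 0.2 s.
2. the middle tier is seated on the deep tier and let go (z of tier_middle in the frame of stand between 0.08 and 0.087 m and horizontal distance between tier_middle and tier_deep below 0.006 m and angle between tier_middle's own z axis and vertical below 0.06 rad and contact force between tier_middle and the fingers below 0.1 N and linear speed of tier_middle below 0.02 m/s), for 0.2 s.
3. the shallow tier is seated on the middle tier and let go (z of tier_shallow in the frame of stand between 0.128 and 0.135 m and horizontal distance between tier_shallow and tier_middle below 0.006 m and angle between tier_shallow's own z axis and vertical below 0.06 rad and contact force between tier_shallow and the fingers below 0.1 N and linear speed of tier_shallow below 0.02 m/s), for 0.2 s.
At the end, for the whole second after the job is handed in: On the stand, bottom to top: deep, middle, shallow tier, lid; origins 10, 84, 132, 160 mm above the stand's underside (+3, -4 mm), each within 6 mm sideways of the piece below, tilted under 0.06 rad, released and at rest (all of step 1 and all of step 2 and all of step 3 and angular speed of each of tier_deep, tier_middle, tier_shallow, tier_lid below 0.2 rad/s and z of tier_lid in the frame of stand between 0.156 and 0.163 m and horizontal distance between tier_lid and tier_shallow below 0.006 m and angle between tier_lid's own z axis and vertical below 0.06 rad and contact force between tier_lid and the fingers below 0.1 N and linear speed of tier_lid below 0.02 m/s); the robot touches nothing.
It fails at once if the spice jar is shoved more than 3 cm or knocked over (distance of spice_jar from where it was at the start of the episode above 0.03 m or angle between spice_jar's own z axis and vertical above 0.6 rad).
It fails at once if the egg timer is shoved more than 3 cm or knocked over (distance of egg_timer from where it was at the start of the episode above 0.03 m or angle between egg_timer's own z axis and vertical above 0.6 rad).
It also fails if it takes over 109 s, if anything falls off the work surface, if the arm or the gripper's body presses on something with over 40 N, if the wrist force passes 120 N, or if a joint passes its speed limit or range.

ROBOT

A 7-joint arm with a two-finger parallel gripper is mounted at the origin on a cart in front of the work surface, level with it; the furniture and walls round the work are solid. World frame = base frame: x ahead of the robot, y to its left, z up, the work surface at z = 0. Lengths are in m, angles in rad, forces in N, time in s.
With the tool pointing down it reaches from about 0.4 to 0.85 m from the base axis. Payload 10.4 kg.
Tool frame: the origin (TCP) lies between the finger pads; the fingertips stand 14 mm ahead of it and the grasp point (between the pads) lies 5 mm behind it (r.finger_overhang is the z of the fingertips in the tool frame, in m); z points along the fingers, y is the line along which they close (so a half turn about z gives the same grasp; the last joint's range is limited). The gripper opens to 87 mm and grips with 3 to 60 N. Pads are 19 mm wide; open, the fingers measure 117 mm over their backs; the gripper's body (75 mm by 190 mm) begins 51 mm behind the grasp point.
Start: joints at [-1.199, 0.332, -0.065, 1.46, 0.022, 1.35, -0.088], TCP at [0.24, 0.577, 0.237] pointing down, gripper open.
Joint ranges: [-2.6, 2.6], [-0.5, 2.12], [-1.47, 1.34], [0.16, 2.42], [-1.27, 4.41], [0.06, 2.06], [-2.6, 2.6]. Speed limits (rad/s): [2.22, 2.22, 2.79, 2.79, 3.14, 3.14, 3.14].

INTERFACE

Orientations are given as a unit quaternion [x, y, z, w].
In Python, from bench import r, optics gives the robot as it stands.
- The arm moves only by the shell command python3 -m pendant 'ROWS' [FORCE]. ROWS is JSON, a list of rows, each a list of 7 numbers: the closure, from -1 (fully open) to 1 (shut), then the shift along the tool's x, y, z scaled (see below), then the turn, a rotation vector about the tool's x, y, z scaled (see below). In form: [[grip, x, y, z, rx, ry, rz], ...]. A call has 1 to 8 rows; each row is the pose to reach, as a shift and turn from the pose commanded when the call began, along the tool's axes at that moment; what a row does not reach only later rows make up. The controller multiplies each number of a shift by 0.3 m and each number of a turn by 120 degrees. A row lasts 1/8 s, in which the tool goes at most 62.5 mm and 10.7 degrees, less where a joint would pass 70% of its speed; a pose out of reach is approached as far as the arm can. A call with a number of a shift or a turn outside -1 to 1 is refused whole. A call with a gripper value outside its range is refused whole. The fingers move at their own pace and stop on an object; FORCE is the grip in N (left out, the last holds). Time passes only in rows, so rows that repeat a pose let the fingers close. It gives the time, the measured TCP pose, the force, the opening and the grip force at its end, in the units of the state.
- r.read_state(): the state, without advancing time (a new reading comes with each control period).
- optics.camera(name): name is "side" or "top"; returns a dict with "pixels" (384x512x3 uint8, red, green, blue), "vfov" (degrees; the focal length in pixels is half the picture's height over the tangent of half this angle, whatever the lens; pixels are square), "cx", "cy" (the principal point, pixels), "rvec" (rotation vector, rad) and "tvec" (3), from world to camera coordinates, as OpenCV has them. Camera axes: x right, y down, z forward; pixel columns grow to the right and rows downward; lengths in m; the calibration is good to about 2 mm. A picture is of the moment at which its call begins. There is no depth.
- r.close_job(): hands the job in; it is judged then, once.
The state is a dict: "time": time; "joint_positions": joint angles; "joint_vel": joint speeds; "joint_torque": joint torques, N m; "ee_pos": TCP position; "eef_rot": TCP orientation; "ft_force": force on the tool from outside, world axes, zero at the start; "torque": the same for the moment, N m; "width": finger opening in m; "grip_force": force on a finger pad.
Only numpy, scipy, OpenCV 4.12 (cv2) and the standard library are available. Lean on these libraries where they do the work, as an engineer would, in place of code of your own. Each camera call takes 0.05 s, during which the arm holds its last target. There are 200 camera calls.

## Working session

There is one attempt and no reset: what is moved stays moved. The work goes in short steps, Python scripts to look and compute and a shell command to move; the robot and the scene stay as the last step left them, time stands still between calls to the robot, and variables do not carry over. Pictures are saved under pics/ and viewed, at most 14 in all, crops included, and the job is handed in when it is done.

```bash
ls; mkdir -p pics; python3 - <<'E'
from bench import r, optics
import cv2
s=r.read_state(); print(s)
for n in("side","top"):
    c=optics.camera(n); cv2.imwrite(f"pics/{n}0.png",c["pixels"][:,:,::-1]); print({k:v for k,v in c.items() if k!="pixels"})
E
```

```text
pics
{'time': 0.0, 'joint_positions': array([-1.19859083,  0.33287624, -0.06471185,  1.46094283,  0.02158849,
        1.34986353, -0.08851296]), 'joint_vel': array([ 1.05001312e-03, -6.50803802e-04, -1.17045483e-06,  2.69266961e-04,
        4.19911134e-04, -5.55419547e-05,  3.57613992e-05]), 'joint_torque': array([ 5.99942687e-04, -6.23241591e+01,  2.50440772e-02, -3.89914477e+01,
       -6.13704720e-02,  3.94075038e-02,  1.08311754e-04]), 'ee_pos': array([0.24024912, 0.57659212, 0.23575049]), 'eef_rot': array([ 1.96114933e-01,  9.80580668e-01, -6.88253803e-04, -1.13051530e-04]), 'ft_force': array([-0.07062389,  0.30307897,  0.48663099]), 'torque': array([-0.01189765,  0.00794392,  0.00227505]), 'grip_force': 0.0, 'width': 0.08690813832460512}
{'vfov': 47.16825714186511, 'cx': 242.91189477361962, 'cy': 199.07272870488768, 'rvec': array([ 2.32073092, -0.01977936, -0.00825908]), 'tvec': array([-0.50832552, -0.11131459,  1.11350294])}
{'vfov': 47.16812128006521, 'cx': 251.57056944717817, 'cy': 196.20584757094068, 'rvec': array([ 2.12760982, -2.14137949,  0.16286399]), 'tvec': array([-0.18142756,  0.53772156,  0.83192628])}
```

View pics/side0.png

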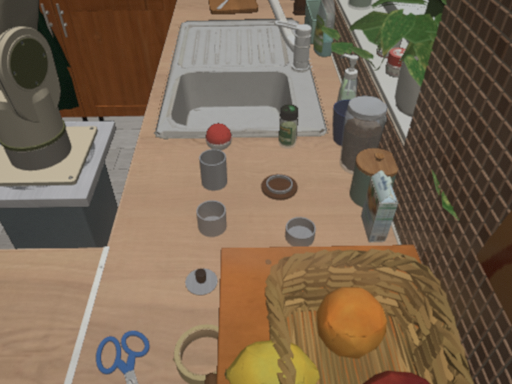

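View pics/top0.png

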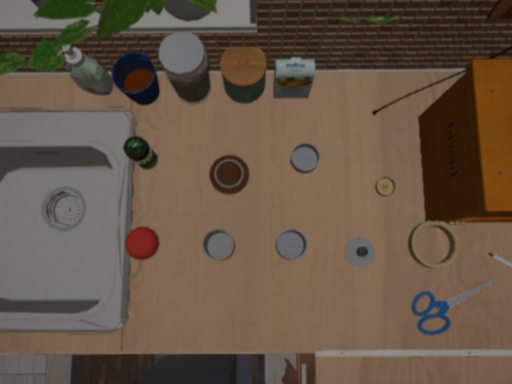

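The side view shows the deep pot at (213,170), middle (211,218), shallow (300,232), lid (202,282), stand (280,186), jar (288,125) and timer (218,135). The top view shows deep (219,245), middle (291,244), shallow (305,158), lid (360,252), stand (229,174), jar (140,152) and timer (142,243).

```bash
cat > h.py <<'E'
import numpy as np, cv2
from scipy.optimize import least_squares
from scipy.spatial.transform import Rotation as R
from bench import r, optics
def cam(n):
    c=optics.camera(n); c["hsv"]=cv2.cvtColor(c["pixels"],cv2.COLOR_RGB2HSV)
    c["R"]=cv2.Rodrigues(c["rvec"])[0]; c["C"]=-c["R"].T@c["tvec"]; c["f"]=192/np.tan(np.radians(c["vfov"]/2)); return c
def ray(c,p,z):   # pixels -> points on plane z
    p=np.atleast_2d(p).astype(float); d=np.c_[(p[:,0]-c["cx"])/c["f"],(p[:,1]-c["cy"])/c["f"],np.ones(len(p))]@c["R"]
    return (c["C"]+d*((z-c["C"][2])/d[:,2])[:,None])[:,:2]
def proj(c,P):
    q=c["R"]@np.array(P)+c["tvec"]; return np.array([c["cx"],c["cy"]])+c["f"]*q[:2]/q[2]
def blob(mask,near):
    m=cv2.morphologyEx(mask.astype(np.uint8)*255,cv2.MORPH_CLOSE,np.ones((3,3)))
    cs=[k for k in cv2.findContours(m,cv2.RETR_EXTERNAL,cv2.CHAIN_APPROX_NONE)[0] if cv2.contourArea(k)>40]
    return min(cs,key=lambda k:np.hypot(*(k[:,0].mean(0)-near)))[:,0]
def circle(P,rad,C,side=1):  # fixed-radius fit on the part of outline far from the camera
    c=P.mean(0)
    for _ in range(4):
        u=c-C[:2]; u/=np.linalg.norm(u); Q=P[((P-c)@u*side>0)]
        s=least_squares(lambda q:np.hypot(*(Q-q).T)-rad,c,loss="soft_l1",f_scale=.001); c=s.x
    return c,np.hypot(*(Q-c).T).mean(),(np.hypot(*(Q-c).T)-rad).std()
E
python3 - <<'E'
from h import *
for n,near in (("top",dict(deep=(219,245),mid=(291,244),shal=(305,158),lid=(360,252),stand=(229,174))),("side",dict(deep=(213,170),mid=(211,218),shal=(300,232),lid=(202,282),stand=(280,186)))):
    c=cam(n); print(n,c["C"].round(3)); h,s,v=[c["hsv"][...,i].astype(int) for i in range(3)]
    cv2.imwrite(f"pics/{n}_sat.png",s.astype(np.uint8))
    Z=dict(deep=.08,mid=.054,shal=.034,lid=.011,stand=.008)
    for k,p in near.items():
        m=(s<55) if k!="stand" else (v<135)|(s<55)
        b=blob(m,p); P=ray(c,b,Z[k]); print(k,cv2.boundingRect(b),cv2.contourArea(b),*[np.round(x,4) for x in circle(P,.042 if k=="stand" else .03,c["C"])])
E
```

```text
top [ 0.397 -0.191  0.905]
deep (202, 229, 32, 31) 765.5 [ 0.4397 -0.1216] 0.0298 0.0007
mid (276, 229, 32, 31) 731.0 [ 0.4407 -0.2607] 0.0298 0.0007
shal (291, 142, 29, 31) 660.5 [ 0.6187 -0.2937] 0.0297 0.0008
lid (345, 237, 30, 30) 655.0 [ 0.4268 -0.4005] 0.0298 0.0006
stand (0, 0, 512, 384) 195713.0 [ 0.9786 -0.1903] 0.288 0.1659
side [ 0.506 -0.897  0.671]
deep (199, 141, 32, 49) 1014.5 [ 0.4504 -0.1043] 0.0299 0.0085
mid (196, 200, 30, 36) 856.0 [ 0.4414 -0.2653] 0.0298 0.0007
shal (286, 217, 30, 29) 647.5 [ 0.619  -0.2986] 0.0298 0.0007
lid (185, 268, 33, 27) 517.5 [ 0.4269 -0.4101] 0.0258 0.0084
stand (261, 174, 37, 26) 714.5 [ 0.5886 -0.1435] 0.0419 0.001
```

```bash
python3 - <<'E'
from h import *
for n,p in (("top",(229,174)),("side",(280,186))):
    c=cam(n); h,s,v=[c["hsv"][...,i].astype(int) for i in range(3)]
    w=np.zeros(s.shape,bool); w[p[1]-32:p[1]+32,p[0]-32:p[0]+32]=1
    print(n,s[p[1],p[0]-28:p[0]+29:2],v[p[1],p[0]-28:p[0]+29:2])
    b=blob(w&((v<130)|(s<55)),p);P=ray(c,b,.008);print("disc",cv2.boundingRect(b),*[np.round(x,4) for x in circle(P,.042,c["C"])],circle(P,.042,c["C"],-1)[0].round(4))
    try:
        b=blob(w&(s<70),p);P=ray(c,b,.016);print("collar",cv2.boundingRect(b),*[np.round(x,4) for x in circle(P,.03,c["C"])],circle(P,.03,c["C"],-1)[0].round(4))
    except Exception as e: print(e)
    for k,q,m,z in (("timer",dict(top=(142,243),side=(218,135))[n],(s>150)&((h<8)|(h>172)),.045),):
        w=np.zeros(s.shape,bool); w[q[1]-30:q[1]+30,q[0]-30:q[0]+30]=1
        b=blob(w&m,q); print(k,cv2.boundingRect(b),ray(c,b.mean(0),z))
    print("jar cap",ray(c,dict(top=(134,146),side=(289,110))[n],.1))
    print({k:ray(c,q,0).round(3) for k,q in dict(top=dict(can=(245,100),carton=(292,97),box=(430,221)),side=dict(box=(221,250),can=(355,200)))[n].items()}.items())
E
```

```text
top [ 94  93  95  94 115 176 150   6 134 170 170 177 190 162 192 170 159 169
 166 184  46  35 165 174 106  94  97  94  91] [130 132 129 127  89  55  56  84  57  57  57  59  59  60  61  60  61  59
  57  50  67  72  62  60 101 127 126 127 129]
disc (197, 142, 64, 64) [ 0.6265 -0.1173] 0.0503 0.0158 [ 0.5549 -0.1535]
collar (214, 159, 30, 29) [ 0.5898 -0.1373] 0.03 0.0006 [ 0.5896 -0.1376]
timer (126, 227, 32, 32) [[0.44590372 0.03052739]]
jar cap [[0.62515038 0.03683717]]
dict_items([('can', array([[ 0.754, -0.172]])), ('carton', array([[ 0.76 , -0.273]])), ('box', array([[ 0.489, -0.552]]))])
side [ 83  84  85  83  85 115 115  74  18  89 122 120 117 118 119 117 120 118
 116  24  52 120 113  84  86  86  83  84  84] [169 167 168 169 153  91  91  86 112  97  88  91  89  91  88  89  89  91
  90 117  99  89  90 155 167 167 168 170 171]
disc (261, 174, 37, 26) [ 0.5886 -0.1442] 0.0419 0.0011 [ 0.5885 -0.1447]
collar (266, 174, 27, 20) [ 0.5891 -0.1401] 0.0299 0.0008 [ 0.5885 -0.1456]
timer (207, 124, 23, 19) [[0.44722071 0.01558752]]
jar cap [[0.62197107 0.03138022]]
dict_items([('box', array([[ 0.461, -0.324]])), ('can', array([[ 0.756, -0.185]]))])
```

```bash
python3 -m pendant '[[-1,-0.936,-0.512,0,0,0,0.5615],[-1,-0.936,-0.512,0,0,0,0.5615],[-1,-0.936,-0.512,0,0,0,0.5615],[-1,-0.936,-0.512,0,0,0,0.5615],[-1,-0.936,-0.512,0,0,0,0.5615],[-1,-0.936,-0.512,0,0,0,0.5615],[-1,-0.936,-0.512,0,0,0,0.5615],[-1,-0.936,-0.512,0,0,0,0.5615]]' 20
```

```text
time: 1.3
ee_pos: [0.4405, 0.3271, 0.2366]
eef_rot: [0.707, 0.707, 0.0, -0.0]
ft_force: [-0.6, -0.3, -0.5]
width: 0.0871
grip_force: 0.0
```

```bash
python3 -m pendant '[[-1,-1,0,0,0,0,0],[-1,-1,0,0,0,0,0],[-1,-1,0,0,0,0,0],[-1,-1,0,0,0,0,0],[-1,-1,0,0,0,0,0],[-1,-1,0,0,0,0,0]]'
python3 -m pendant '[[-1,-0.502,0,0.2,0,0,0],[-1,-0.502,0,0.2,0,0,0],[-1,-0.502,0,0.2,0,0,0],[-1,-0.502,0,0.3,0,0,0],[-1,-0.502,0,0.4,0,0,0],[-1,-0.502,0,0.4,0,0,0]]'
```

```text
time: 2.05
ee_pos: [0.4405, 0.0238, 0.2369]
eef_rot: [0.709, 0.706, 0.001, 0.0]
ft_force: [-0.6, 1.1, 0.2]
width: 0.087
grip_force: 0.0
time: 2.8
ee_pos: [0.4395, -0.1224, 0.1151]
eef_rot: [0.706, 0.708, -0.002, -0.001]
ft_force: [0.3, -0.4, 0.5]
width: 0.0873
grip_force: 0.0
```

```bash
python3 - <<'E'
from h import *
for n in("side","top"):
    c=cam(n); im=c["pixels"][:,:,::-1]
    cv2.imwrite(f"pics/{n}1.png",cv2.resize(im[80:320,130:400],None,fx=2,fy=2))
E
```

```text
(no output)
```

View pics/side1.png

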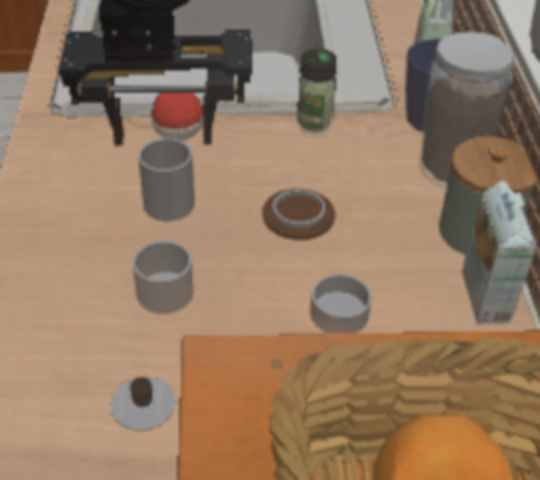

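The view shows the open fingertips at crop (118,140) and (208,140), straddling the deep pot centred at (166,150). Everything is undisturbed, so I'll descend and grip.

```bash
python3 -m pendant '[[-1,0,0,0.1,0,0,0],[-1,0,0,0.2,0,0,0],[-1,0,0,0.237,0,0,0],[-1,0,0,0.237,0,0,0],[1,0,0,0.237,0,0,0],[1,0,0,0.237,0,0,0],[1,0,0,0.237,0,0,0],[1,0,0,0.237,0,0,0]]' 25
python3 -m pendant '[[1,0,0,0,0,0,0],[1,0,0,0,0,0,0],[1,0,0,0,0,0,0],[1,0,0,0,0,0,0]]'
```

```text
time: 3.9
ee_pos: [0.4406, -0.1234, 0.0457]
eef_rot: [0.707, 0.707, 0.0, -0.0]
ft_force: [-1.2, 0.1, 3.9]
width: 0.0584
grip_force: 24.9
time: 4.4
ee_pos: [0.4406, -0.1234, 0.0457]
eef_rot: [0.707, 0.707, 0.0, -0.0]
ft_force: [-1.3, 1.3, 5.8]
width: 0.0588
grip_force: 24.9
```

```bash
python3 -m pendant '[[1,0,0,-0.07,0,0,0],[1,0,0,-0.14,0,0,0],[1,0,0,-0.2,0,0,0],[1,-0.02,0.12,-0.2,0,0,0],[1,-0.04,0.25,-0.2,0,0,0],[1,-0.053,0.38,-0.2,0,0,0],[1,-0.053,0.497,-0.2,0,0,0],[1,-0.053,0.497,-0.2,0,0,0]]'
python3 -m pendant '[[1,0,0,0,0,0,0],[1,0,0,0,0,0,0]]'
cat > m.py <<'E'
from h import *
import sys
# measure held/placed steel rim: args name z near-x y z guess; crops written
def meas(P,z,rad=.03,save=None):
    for n in("top","side"):
        c=cam(n); h,s,v=[c["hsv"][...,i].astype(int) for i in range(3)]
        q=proj(c,[*P,z]).astype(int); print(n,"expected px",q)
        w=np.zeros(s.shape,bool); w[q[1]-28:q[1]+28,q[0]-24:q[0]+24]=1
        try:
            b=blob(w&(s<55)&(v>62),q); X=ray(c,b,z); print(cv2.boundingRect(b),*[np.round(x,4) for x in circle(X,rad,c["C"])],circle(X,rad,c["C"],-1)[0].round(4))
        except Exception as e: print(e)
        if save: cv2.imwrite(f"pics/{save}_{n}.png",cv2.resize(c["pixels"][max(0,q[1]-60):q[1]+60,max(0,q[0]-60):q[0]+60,::-1],None,fx=4,fy=4,interpolation=cv2.INTER_NEAREST))
E
python3 -c "
from m import *
s=r.read_state();p=s['ee_pos'];print(p,s['ft_force']);meas(p[:2],p[2]+.0345,save='a')"
python3 -c "
import cv2,numpy as np
cv2.imwrite('pics/a.png',np.hstack([cv2.resize(cv2.imread(f'pics/a_{n}.png'),(400,400)) for n in('top','side')]))"
```

```text
time: 5.4
ee_pos: [0.5911, -0.1389, 0.1044]
eef_rot: [0.707, 0.708, -0.001, 0.0]
ft_force: [-0.2, -0.4, -0.8]
width: 0.0589
grip_force: 24.9
time: 5.65
ee_pos: [0.5888, -0.1395, 0.1054]
eef_rot: [0.707, 0.707, 0.0, -0.0]
ft_force: [-0.6, -0.0, -1.3]
width: 0.0584
grip_force: 24.9
[ 0.58875165 -0.1395151   0.10541131] [-0.5603642  -0.0144568  -1.32217648]
top expected px [225 158]
(201, 130, 24, 43) [ 0.6135 -0.1188] 0.0276 0.006 [ 0.6077 -0.0932]
side expected px [281 137]
(257, 122, 44, 43) [ 0.5832 -0.1182] 0.0356 0.0097 [ 0.5812 -0.2012]
```

View pics/a.png

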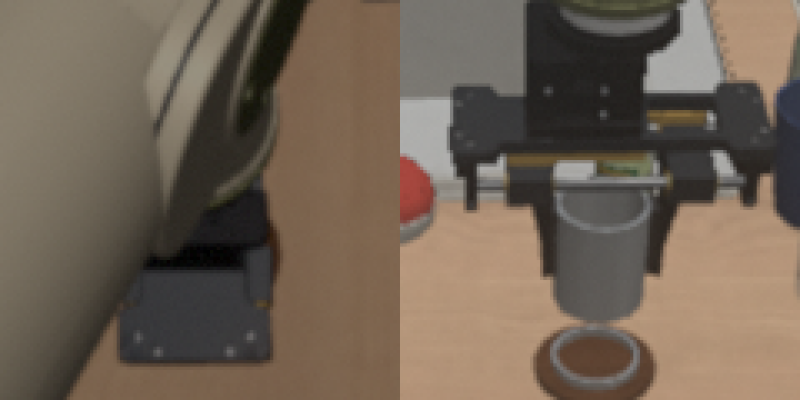

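The top view is blocked by the arm. The side view shows the deep pot held upright and centred over the collar (collar at panel (595,355), pot bottom at (598,320)). I'll measure the depth offset from the outline edge rows.

```bash
python3 - <<'E'
from h import *
c=cam("side"); h,s,v=[c["hsv"][...,i].astype(int) for i in range(3)]
p=r.read_state()["ee_pos"]
print("rows150-200 s",s[165:196,279:282].mean(1).round().astype(int)); print("v",v[165:196,279:282].mean(1).round().astype(int))
print("row165 s",s[160,258:304],"\nv",v[160,258:304])
for row in (171,172,173,174): print(row,ray(c,(280,row),p[2]-.0457+.006)+[0,.03])
for row in (190,191,192,193,194,195): print(row,ray(c,(280,row),.016)+[0,.03])
for row in (174,175,176,177): print(row,ray(c,(280,row),.016)-[0,.03])
for x in(265.5,294): print(ray(c,(x,160),.08)); 
print(proj(c,[*p[:2],.08]))
E
```

```text
rows150-200 s [ 20  18  20  21  20  20  22  23  52  47  20  20  41  90 119 119 118 119
 117 117 119 119 117 120 110  49  21  23  40  92 121]
v [ 94  94  94  94  94  94  94  95 111 128 116  95  91  88  89  89  89  92
  94  94  94  94  92  91  91 109 117  98  95  94  96]
row165 s [82 82 81 82 81 79 80 78 75 49 26 22 18 21 21 23 23 20 19 22 19 17 17 19
 16 19 19 16 19 18 16 16 16 16 14 24 69 79 81 82 81 83 83 83 81 80] 
v [181 181 182 184 183 165 144 144 125  89  77  81  84  84  86  88  89  90
  92  92  93  92  92  93  93  94  93  93  95  97  97  97  96  94  91  95
 145 177 182 171 163 173 182 181 182 181]
171 [[ 0.58762028 -0.12957123]]
172 [[ 0.58737103 -0.13296517]]
173 [[ 0.58712306 -0.13634145]]
174 [[ 0.58687639 -0.13970021]]
190 [[ 0.58945102 -0.13543512]]
191 [[ 0.58920611 -0.13876988]]
192 [[ 0.58896242 -0.1420881 ]]
193 [[ 0.58871993 -0.14538991]]
194 [[ 0.58847863 -0.14867542]]
195 [[ 0.58823852 -0.15194477]]
174 [[ 0.59354249 -0.13972503]]
175 [[ 0.59327684 -0.1433421 ]]
176 [[ 0.59301257 -0.1469405 ]]
177 [[ 0.59274966 -0.15052036]]
[[ 0.55696638 -0.13815966]]
[[ 0.61889431 -0.13985847]]
[280.34215824 160.0770572 ]
```

```bash
python3 - <<'E'
from h import *
c=cam("side"); hs=cv2.cvtColor(cv2.imread("pics/side0.png"),cv2.COLOR_BGR2HSV).astype(int); s,v=hs[...,1],hs[...,2]
def edge(col,r0,r1,lo,hi):   # sub-pixel row where saturation crosses halfway
    a=s[r0:r1,col-1:col+2].mean(1); t=(lo+hi)/2; i=np.where((a[:-1]-t)*(a[1:]-t)<=0)[0]
    return [round(r0+k+(t-a[k])/(a[k+1]-a[k]),2) for k in i]
for n,col,ra,rb,H in (("deep",213,(140,160),(180,198),.08),("mid",211,(192,208),(228,242),.054),("shal",300,(210,226),(238,252),.034)):
    e1=edge(col,*ra,20,83); e2=edge(col,*rb,20,83); print(n,e1,e2,"rim rear",[(ray(c,(col,e),H)[0]-[0,.03]).round(4) for e in e1],"bottom front",[(ray(c,(col,e),.006)[0]+[0,.03]).round(4) for e in e2])
    print(s[ra[0]:ra[1],col],s[rb[0]:rb[1],col])
print("collar",[(e,(ray(c,(280,e),.008)[0]+[0,.042]).round(4)) for e in edge(280,194,204,118,83)],[(e,(ray(c,(280,e),.008)[0]-[0,.042]).round(4)) for e in edge(280,166,176,118,83)])
E
```

```text
deep [np.float64(144.12)] [np.float64(189.82)] rim rear [array([ 0.4402, -0.1062])] bottom front [array([ 0.4387, -0.1198])]
[153 151 145 116  61  24  28  27  19   7   8  14  17  17  17  14  14  11
  17  14] [22 22 23 20 22 20 22 20 20 22 57 82 85 85 86 84 84 86]
mid [np.float64(199.78)] [np.float64(235.37)] rim rear [array([ 0.4406, -0.2644])] bottom front [array([ 0.4399, -0.2594])]
[85 84 84 84 86 83 86 75 44 11 21 22 24 21 24 29] [44 41 44 44 41 45 43 45 60 77 85 85 85 85]
shal [np.float64(216.54)] [np.float64(244.32)] rim rear [array([ 0.6218, -0.2974])] bottom front [array([ 0.6186, -0.2876])]
[84 83 85 85 87 86 67 34 25 32 32 29 32 32 29 16] [ 10  36  43  42  44  50  48  55 110 147 147 145 143 145]
collar [(np.float64(194.36), array([ 0.5894, -0.1291])), (np.float64(198.99), array([ 0.5883, -0.1443]))] []
```

```bash
python3 -m pendant '[[1,-0.007,0,0.05,0,0,0],[1,-0.007,0,0.1,0,0,0],[1,-0.007,0,0.13,0,0,0],[1,-0.007,0,0.14,0,0,0],[1,-0.007,0,0.15,0,0,0],[1,-0.007,0,0.155,0,0,0],[1,-0.007,0,0.155,0,0,0]]'
```

```text
time: 6.72
ee_pos: [0.5897, -0.1414, 0.0591]
eef_rot: [0.707, 0.707, 0.0, 0.0]
ft_force: [-0.3, 0.1, -0.9]
width: 0.0588
grip_force: 24.9
```

```bash
python3 -m pendant '[[1,0,0,0.004,0,0,0],[1,0,0,0.008,0,0,0],[1,0,0,0.012,0,0,0],[1,0,0,0.013,0,0,0],[1,0,0,0.013,0,0,0]]'
```

```text
time: 7.35
ee_pos: [0.5897, -0.1414, 0.0558]
eef_rot: [0.707, 0.707, 0.0, -0.0]
ft_force: [-4.4, 1.4, 7.7]
width: 0.0585
grip_force: 24.9
```

```bash
python3 -m pendant '[[-1,0,0,0,0,0,0],[-1,0,0,0,0,0,0],[-1,0,0,0,0,0,0],[-1,0,0,-0.1,0,0,0],[-1,0,0,-0.25,0,0,0],[-1,0,0,-0.483,0,0,0],[-1,0,0,-0.483,0,0,0],[-1,0,0,-0.483,0,0,0]]'
python3 -m pendant '[[-1,-0.2,-0.25,0,0,0,0],[-1,-0.4037,-0.495,0,0,0,0],[-1,-0.4037,-0.495,0,0,0,0],[-1,-0.4037,-0.495,0.15,0,0,0],[-1,-0.4037,-0.495,0.3,0,0,0],[-1,-0.4037,-0.495,0.3,0,0,0]]'
python3 - <<'E'
from m import *
print(r.read_state()["ee_pos"])
meas((.5897,-.1414),.09); meas((.441,-.263),.054)
c=cam("side");cv2.imwrite("pics/b.png",cv2.resize(c["pixels"][80:320,130:400,::-1],None,fx=2,fy=2))
E
```

```text
time: 8.35
ee_pos: [0.5898, -0.1413, 0.2]
eef_rot: [0.707, 0.707, 0.0, 0.0]
ft_force: [0.9, 0.6, -0.2]
width: 0.0869
grip_force: 0.0
time: 9.1
ee_pos: [0.4382, -0.2614, 0.1064]
eef_rot: [0.707, 0.707, -0.002, -0.003]
ft_force: [0.1, 0.6, 1.2]
width: 0.0872
grip_force: 0.0
[ 0.43819716 -0.26136433  0.10644974]
top expected px [228 164]
(212, 150, 32, 31) [ 0.5889 -0.1392] 0.0298 0.0007 [ 0.5906 -0.1383]
side expected px [280 156]
(267, 149, 28, 35) [ 0.5895 -0.1425] 0.0298 0.0008 [ 0.5825 -0.1998]
top expected px [292 243]
(268, 215, 48, 56) [ 0.4692 -0.281 ] 0.0312 0.0036 [ 0.4211 -0.2401]
side expected px [210 209]
(196, 200, 30, 36) [ 0.4413 -0.2653] 0.0299 0.0007 [ 0.4452 -0.3022]
```

View pics/b.png

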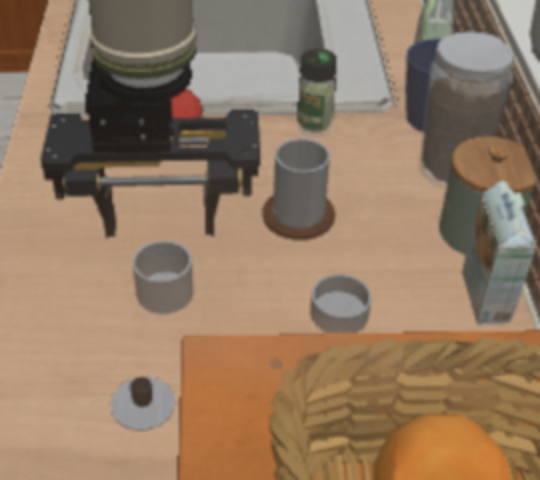

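The deep pot stands upright in the collar (crop rim centre (302,157)), and the gripper hovers over the middle pot (crop (163,275)). Top and side agree within about 1 mm on the move from middle pot to stand: dx 0.148, dy +0.122.

```bash
python3 -m pendant '[[-1,0,0,0.1,0,0,0],[-1,0,0,0.2,0,0,0],[-1,0,0,0.27,0,0,0],[-1,0,0,0.27,0,0,0],[1,0,0,0.27,0,0,0],[1,0,0,0.27,0,0,0],[1,0,0,0.27,0,0,0],[1,0,0,0.27,0,0,0]]' 25
python3 -m pendant '[[1,0,0,0,0,0,0],[1,0,0,0,0,0,0]]'
```

```text
time: 10.35
ee_pos: [0.4414, -0.2625, 0.0294]
eef_rot: [0.707, 0.707, 0.0, 0.0]
ft_force: [-1.3, 0.4, 3.8]
width: 0.0589
grip_force: 25.0
time: 10.6
ee_pos: [0.4414, -0.2626, 0.0294]
eef_rot: [0.707, 0.707, 0.0, 0.0]
ft_force: [-1.0, 1.6, 7.3]
width: 0.0592
grip_force: 25.0
```

```bash
python3 -m pendant '[[1,0,0,-0.1,0,0,0],[1,0,0,-0.2,0,0,0],[1,0,0,-0.3,0,0,0],[1,0,0,-0.4,0,0,0],[1,0.1,0.12,-0.4,0,0,0],[1,0.2,0.24,-0.4,0,0,0],[1,0.3,0.36,-0.4,0,0,0],[1,0.407,0.494,-0.4,0,0,0]]'
python3 -m pendant '[[1,0,0,0,0,0,0],[1,0,0,0,0,0,0],[1,0,0,0.04,0,0,0],[1,0,0,0.07,0,0,0],[1,0,0,0.09,0,0,0],[1,0,0,0.1,0,0,0],[1,0,0,0.107,0,0,0],[1,0,0,0.107,0,0,0]]'
```

```text
time: 11.6
ee_pos: [0.59, -0.1395, 0.1487]
eef_rot: [0.707, 0.707, -0.0, -0.0]
ft_force: [0.9, -0.9, -1.1]
width: 0.0589
grip_force: 25.0
time: 12.6
ee_pos: [0.5893, -0.1405, 0.1168]
eef_rot: [0.707, 0.707, 0.0, 0.0]
ft_force: [0.6, -0.4, -1.0]
width: 0.059
grip_force: 25.0
```

```bash
python3 -m pendant '[[1,0,0,0.004,0,0,0],[1,0,0,0.008,0,0,0],[1,0,0,0.012,0,0,0],[1,0,0,0.013,0,0,0],[1,0,0,0.013,0,0,0]]'
```

```text
time: 13.22
ee_pos: [0.5894, -0.1405, 0.1135]
eef_rot: [0.707, 0.707, 0.0, 0.0]
ft_force: [-2.9, 0.6, 4.8]
width: 0.059
grip_force: 25.0
```

```bash
python3 -m pendant '[[-1,0,0,0,0,0,0],[-1,0,0,0,0,0,0],[-1,0,0,0,0,0,0],[-1,0,0,-0.1,0,0,0],[-1,0,0,-0.25,0,0,0],[-1,0,0,-0.39,0,0,0],[-1,0,0,-0.39,0,0,0],[-1,0,0,-0.39,0,0,0]]'
python3 -m pendant '[[-1,-0.2,0.05,0,0,0,0],[-1,-0.4,0.1,0,0,0,0],[-1,-0.517,0.1,0,0,0,0],[-1,-0.517,0.1,0.15,0,0,0],[-1,-0.517,0.1,0.3,0,0,0],[-1,-0.517,0.1,0.4,0,0,0],[-1,-0.517,0.1,0.4,0,0,0],[-1,-0.517,0.1,0.4,0,0,0]]'
python3 - <<'E'
from m import *
print(r.read_state()["ee_pos"])
meas((.5895,-.1405),.138); meas((.6194,-.2957),.034)
c=cam("side");cv2.imwrite("pics/c.png",cv2.resize(c["pixels"][80:320,130:400,::-1],None,fx=2,fy=2))
E
```

```text
time: 14.22
ee_pos: [0.5891, -0.1403, 0.2293]
eef_rot: [0.707, 0.707, -0.0, -0.0]
ft_force: [-0.4, -0.2, -0.8]
width: 0.087
grip_force: 0.0
time: 15.22
ee_pos: [0.6195, -0.2959, 0.1107]
eef_rot: [0.707, 0.707, 0.0, 0.0]
ft_force: [0.3, 0.1, 0.6]
width: 0.0872
grip_force: 0.0
[ 0.61952985 -0.2958898   0.11072345]
top expected px [226 158]
(202, 130, 48, 56) [ 0.6168 -0.1454] 0.0348 0.0065 [ 0.5643 -0.1498]
side expected px [281 138]
(257, 110, 24, 56) [ 0.5668 -0.0558] 0.0304 0.0034 [ 0.5567 -0.1997]
top expected px [305 156]
(281, 128, 48, 56) [ 0.6548 -0.3114] 0.0337 0.008 [ 0.5911 -0.2724]
side expected px [300 226]
(286, 217, 30, 29) [ 0.6189 -0.2986] 0.0298 0.0007 [ 0.6194 -0.3126]
```

View pics/c.png

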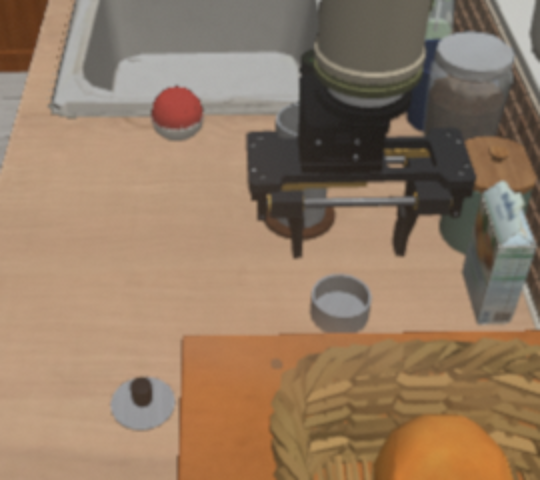

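The gripper hovers over the shallow pot (crop (340,303)), and the stack behind it is hidden by the wrist. Timer and jar are untouched. I'll grip the shallow pot.

```bash
python3 -m pendant '[[-1,0,0,0.1,0,0,0],[-1,0,0,0.2,0,0,0],[-1,0,0,0.27,0,0,0],[-1,0,0,0.29,0,0,0],[1,0,0,0.29,0,0,0],[1,0,0,0.29,0,0,0],[1,0,0,0.29,0,0,0],[1,0,0,0.29,0,0,0]]' 25
python3 -m pendant '[[1,0,0,0,0,0,0],[1,0,0,0,0,0,0]]'
python3 -m pendant '[[1,0,0,-0.1,0,0,0],[1,0,0,-0.2,0,0,0],[1,0,0,-0.3,0,0,0],[1,0,0,-0.4,0,0,0],[1,0,0,-0.5,0,0,0],[1,0,0,-0.57,0,0,0],[1,0,0,-0.57,0,0,0],[1,0,0,-0.57,0,0,0]]'
python3 - <<'E'
from m import *
p=r.read_state()["ee_pos"]; print(p)
meas((.5895,-.1405),.138); meas(p[:2],p[2]+.011)
c=cam("side");cv2.imwrite("pics/d.png",cv2.resize(c["pixels"][60:300,130:400,::-1],None,fx=2,fy=2))
E
```

```text
time: 16.48
ee_pos: [0.6197, -0.2957, 0.0236]
eef_rot: [0.707, 0.707, 0.0, 0.0]
ft_force: [-0.4, -0.2, 2.8]
width: 0.06
grip_force: 25.0
time: 16.73
ee_pos: [0.6197, -0.2957, 0.0236]
eef_rot: [0.707, 0.707, 0.0, 0.0]
ft_force: [-0.3, 0.3, 5.4]
width: 0.0598
grip_force: 25.0
time: 17.73
ee_pos: [0.6189, -0.2951, 0.1924]
eef_rot: [0.707, 0.707, -0.0, -0.001]
ft_force: [-0.5, -1.3, -1.5]
width: 0.06
grip_force: 25.0
[ 0.61888368 -0.2951412   0.19243782]
top expected px [226 158]
(202, 130, 48, 56) [ 0.62   -0.1278] 0.035 0.0099 [ 0.5643 -0.1498]
side expected px [281 138]
(264, 133, 21, 33) [ 0.5882 -0.1181] nan nan [ 0.5722 -0.1991]
top expected px [317 131]
(293, 103, 48, 56) [ 0.6437 -0.3041] 0.0332 0.0076 [ 0.5986 -0.2838]
side expected px [307 158]
(283, 133, 48, 53) [ 0.6272 -0.2486] 0.0275 0.009 [ 0.6053 -0.3292]h.py:22: RuntimeWarning: Mean of empty slice.
  return c,np.hypot(*(Q-c).T).mean(),(np.hypot(*(Q-c).T)-rad).std()
  ret = ret.dtype.type(ret / rcount)
  ret = _var(a, axis=axis, dtype=dtype, out=out, ddof=ddof,
  arrmean = um.true_divide(arrmean, div, out=arrmean,
  ret = ret.dtype.type(ret / rcount)
```

View pics/d.png

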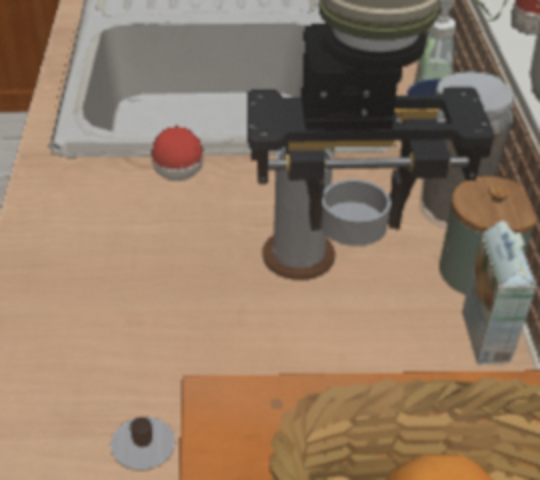

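The shallow pot is held level at crop (356,212). The stack (crop (300,220)) is upright. Moving over and inserting.

```bash
python3 -m pendant '[[1,0.1,-0.02,0,0,0,0],[1,0.2,-0.04,0,0,0,0],[1,0.3,-0.06,0,0,0,0],[1,0.4,-0.08,0,0,0,0],[1,0.517,-0.101,0,0,0,0],[1,0.517,-0.101,0,0,0,0],[1,0.517,-0.101,0,0,0,0],[1,0.517,-0.101,0.04,0,0,0]]'
python3 -m pendant '[[1,0,0,0.03,0,0,0],[1,0,0,0.05,0,0,0],[1,0,0,0.06,0,0,0],[1,0,0,0.067,0,0,0],[1,0,0,0.067,0,0,0],[1,0,0,0.067,0,0,0]]'
```

```text
time: 18.98
ee_pos: [0.5894, -0.142, 0.1822]
eef_rot: [0.708, 0.707, 0.0, 0.001]
ft_force: [-0.1, -0.5, -0.3]
width: 0.0597
grip_force: 25.0
time: 19.73
ee_pos: [0.5891, -0.1405, 0.1621]
eef_rot: [0.707, 0.707, 0.0, 0.0]
ft_force: [0.6, -0.0, -0.5]
width: 0.0601
grip_force: 25.0
```

```bash
python3 -m pendant '[[1,0,0,0.006,0,0,0],[1,0,0,0.012,0,0,0],[1,0,0,0.018,0,0,0],[1,0,0,0.0225,0,0,0],[1,0,0,0.0225,0,0,0],[1,0,0,0.0225,0,0,0]]'
```

```text
time: 20.48
ee_pos: [0.5891, -0.1405, 0.1556]
eef_rot: [0.707, 0.707, 0.0, 0.0]
ft_force: [-1.6, 0.2, 5.3]
width: 0.0599
grip_force: 25.0
```

```bash
python3 -m pendant '[[-1,0,0,0,0,0,0],[-1,0,0,0,0,0,0],[-1,0,0,0,0,0,0],[-1,0,0,-0.1,0,0,0],[-1,0,0,-0.25,0,0,0],[-1,0,0,-0.35,0,0,0],[-1,0,0,-0.35,0,0,0],[-1,0,0,-0.35,0,0,0]]'
python3 -m pendant '[[-1,-0.2,-0.18,0,0,0,0],[-1,-0.4,-0.36,0,0,0,0],[-1,-0.5,-0.54,0,0,0,0],[-1,-0.5,-0.54,0.1,0,0,0],[-1,-0.5,-0.54,0.2,0,0,0],[-1,-0.5,-0.54,0.2,0,0,0]]'
python3 - <<'E'
from m import *
print(r.read_state()["ee_pos"])
meas((.5895,-.1405),.166)
for n,p in (("top",(360,252)),("side",(202,282))):
    c=cam(n); im=cv2.imread(f"pics/{n}0.png"); hs=cv2.cvtColor(im,cv2.COLOR_BGR2HSV).astype(int); s,v=hs[...,1],hs[...,2]
    w=np.zeros(s.shape,bool); w[p[1]-24:p[1]+24,p[0]-24:p[0]+24]=1
    b=blob(w&((s<55)|(v<50)),p); X=ray(c,b,.011); print(n,"disc",cv2.boundingRect(b),*[np.round(x,4) for x in circle(X,.03,c["C"])],circle(X,.03,c["C"],-1)[0].round(4))
    b=blob(w&(v<(60 if n=="top" else 70)),p); X=ray(c,b,.035); print(n,"knob",cv2.boundingRect(b),*[np.round(x,4) for x in circle(X,.01,c["C"])])
c=cam("side");cv2.imwrite("pics/e.png",cv2.resize(c["pixels"][60:300,130:400,::-1],None,fx=2,fy=2))
E
```

```text
time: 21.48
ee_pos: [0.5888, -0.1402, 0.2593]
eef_rot: [0.707, 0.707, -0.0, -0.0]
ft_force: [0.1, 0.5, 0.2]
width: 0.0874
grip_force: 0.0
time: 22.22
ee_pos: [0.4254, -0.2895, 0.1979]
eef_rot: [0.707, 0.707, -0.001, -0.002]
ft_force: [-0.3, -1.1, 0.4]
width: 0.0873
grip_force: 0.0
[ 0.42544849 -0.28954979  0.19786448]
top expected px [225 154]
(208, 139, 35, 34) [ 0.5881 -0.1398] 0.0298 0.0006 [ 0.5898 -0.1396]
side expected px [282 127]
(258, 99, 48, 56) [ 0.5965 -0.051 ] 0.0385 0.012 [ 0.5818 -0.2036]
top disc (345, 237, 30, 30) [ 0.4269 -0.4004] 0.0298 0.0006 [ 0.4272 -0.4031]
top knob (357, 247, 10, 9) [ 0.4267 -0.3984] 0.0094 0.0013
side disc (185, 268, 33, 27) [ 0.4269 -0.4102] 0.0259 0.0084 [ 0.4267 -0.405 ]
side knob (196, 269, 10, 14) [ 0.4275 -0.4098] 0.0095 0.0013
```

View pics/e.png

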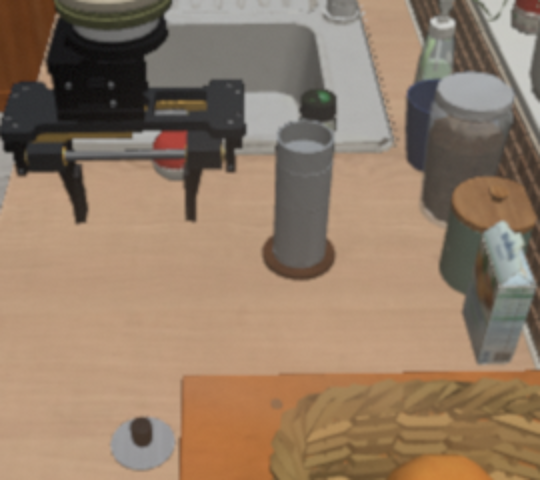

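The stack of three is upright (crop rim (305,135), base (299,250)), and the lid is at crop (142,442) with its knob at (142,430). Going for the knob.

```bash
python3 -m pendant '[[-1,-0.2,0.002,0,0,0,0],[-1,-0.374,0.002,0,0,0,0],[-1,-0.374,0.002,0.1,0,0,0],[-1,-0.374,0.002,0.25,0,0,0],[-1,-0.374,0.002,0.4,0,0,0],[-1,-0.374,0.002,0.5,0,0,0],[-1,-0.374,0.002,0.574,0,0,0],[-1,-0.374,0.002,0.574,0,0,0]]'
python3 -m pendant '[[1,0,0,0,0,0,0],[1,0,0,0,0,0,0],[1,0,0,0,0,0,0],[1,0,0,0,0,0,0],[1,0,0,0,0,0,0],[1,0,0,0,0,0,0],[1,0,0,0,0,0,0],[1,0,0,0,0,0,0]]' 20
python3 - <<'E'
from bench import *
import cv2
cv2.imwrite("pics/f.png",cv2.resize(optics.camera("side")["pixels"][180:330,130:300,::-1],None,fx=3,fy=3))
E
```

```text
time: 23.48
ee_pos: [0.4274, -0.4022, 0.0271]
eef_rot: [0.707, 0.707, -0.0, -0.001]
ft_force: [0.1, 0.2, 0.8]
width: 0.0871
grip_force: 0.0
time: 24.48
ee_pos: [0.4275, -0.4026, 0.0278]
eef_rot: [0.707, 0.707, -0.0, -0.0]
ft_force: [-0.8, 0.2, 0.6]
width: 0.0188
grip_force: 20.0
```

View pics/f.png

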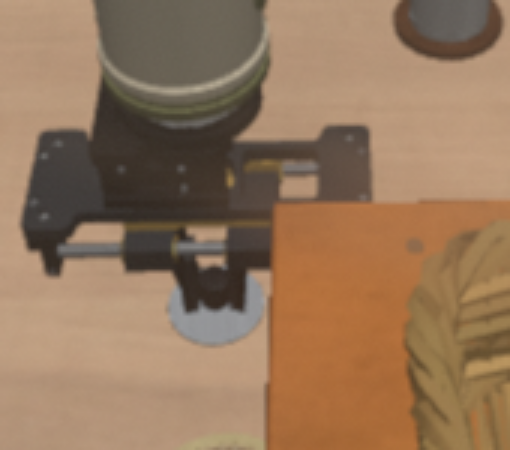

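The knob (213,285) is between the two closed fingers, with the lid flat at (215,310).

```bash
python3 -m pendant '[[1,0,0,-0.05,0,0,0],[1,0,0,-0.15,0,0,0],[1,0,0,-0.27,0,0,0],[1,0,0,-0.39,0,0,0],[1,0,0,-0.51,0,0,0],[1,0,0,-0.62,0,0,0],[1,0,0,-0.65,0,0,0],[1,0,0,-0.65,0,0,0]]'
python3 -m pendant '[[1,0.1,0.06,0,0,0,0],[1,0.24,0.15,0,0,0,0],[1,0.38,0.24,0,0,0,0],[1,0.52,0.33,0,0,0,0],[1,0.66,0.41,0,0,0,0],[1,0.8,0.49,0,0,0,0],[1,0.874,0.539,0,0,0,0],[1,0.874,0.539,0,0,0,0]]'
python3 -m pendant '[[1,0,0,0,0,0,0],[1,0,0,0,0,0,0]]'
python3 - <<'E'
from bench import *
import cv2
cv2.imwrite("pics/g.png",cv2.resize(optics.camera("side")["pixels"][60:220,190:370,::-1],None,fx=3,fy=3))
E
```

```text
time: 25.52
ee_pos: [0.4276, -0.4026, 0.223]
eef_rot: [0.707, 0.707, 0.0, 0.0]
ft_force: [-0.3, 0.4, -0.9]
width: 0.0193
grip_force: 20.0
time: 26.52
ee_pos: [0.5898, -0.1386, 0.2216]
eef_rot: [0.706, 0.708, -0.001, -0.001]
ft_force: [0.5, -0.4, -0.4]
width: 0.019
grip_force: 20.0
time: 26.78
ee_pos: [0.5885, -0.1423, 0.2229]
eef_rot: [0.708, 0.706, -0.0, 0.0]
ft_force: [0.5, 0.4, -0.9]
width: 0.0196
grip_force: 20.0
```

View pics/g.png

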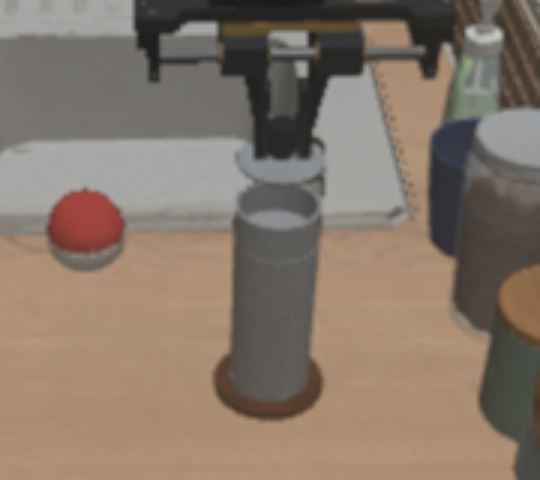

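The lid is held level at (281,162), above the rim of the shallow pot at (279,208). A quick depth check from the edges in the side view comes next.

```bash
python3 - <<'E'
from h import *
c=cam("side"); s=c["hsv"][...,1].astype(int); v=c["hsv"][...,2].astype(int); p=r.read_state()["ee_pos"]; print(p)
print("s",list(zip(range(106,142),s[106:142,283],v[106:142,283])))
y=-.1405; z=p[2]-.0278
for n,P in dict(lid_top_front=(p[0],y-.03,z+.011),lid_bot_front=(p[0],y-.03,z+.006),rim_rear=(p[0],y+.03,.166),rim_rear_in=(p[0],y+.027,.166),rim_front=(p[0],y-.03,.166),front_in=(p[0],y-.027,.166),lid_left=(p[0]-.03,y,z+.009),lid_right=(p[0]+.03,y,z+.009),rl=(p[0]-.03,y,.166),rr=(p[0]+.03,y,.166)).items(): print(n,proj(c,P).round(2))
for row in(112,127): print(row,s[row,262:302],v[row,262:302])
E
```

```text
[ 0.58880835 -0.14160449  0.22295751]
s [(106, np.int64(25), np.int64(41)), (107, np.int64(30), np.int64(42)), (108, np.int64(23), np.int64(44)), (109, np.int64(24), np.int64(43)), (110, np.int64(18), np.int64(43)), (111, np.int64(31), np.int64(41)), (112, np.int64(15), np.int64(51)), (113, np.int64(10), np.int64(105)), (114, np.int64(12), np.int64(143)), (115, np.int64(11), np.int64(144)), (116, np.int64(12), np.int64(143)), (117, np.int64(11), np.int64(144)), (118, np.int64(11), np.int64(143)), (119, np.int64(12), np.int64(144)), (120, np.int64(6), np.int64(125)), (121, np.int64(3), np.int64(92)), (122, np.int64(9), np.int64(85)), (123, np.int64(8), np.int64(91)), (124, np.int64(8), np.int64(91)), (125, np.int64(11), np.int64(92)), (126, np.int64(11), np.int64(91)), (127, np.int64(11), np.int64(90)), (128, np.int64(11), np.int64(90)), (129, np.int64(5), np.int64(96)), (130, np.int64(4), np.int64(124)), (131, np.int64(9), np.int64(145)), (132, np.int64(9), np.int64(145)), (133, np.int64(11), np.int64(145)), (134, np.int64(11), np.int64(144)), (135, np.int64(9), np.int64(141)), (136,
[... 338 characters left out ...]
.53]
front_in [283.16 134.67]
lid_left [267.92 111.09]
lid_right [298.18 110.58]
rl [267.42 127.32]
rr [296.81 126.82]
112 [ 3  3  3  5  3  3  2 10 13 12 11 12 13  4  0  4  7  8 10  4  9 15 14  4
  6  9 11  8  6  0  4  9 13 12 12 11  2  3  5  3] [166 165 166 166 166 165 132 125 142 144 145 146 117  70  60  67  73  98
  99  70  55  51  53  63  91 118 120 100  87  75  69 109 138 144 143 145
 153 162 163 164]
127 [ 6  5  8  5  5  5  2  4  5 11 11 11  8  8  8 11  8 11 11 14 14 11 11 11
  9 14 12 12  9 12 13 17 14  3  2  5  8  6  6  8] [162 163 165 162 162 162 151 120  95  89  92  94  93  93  91  92  93  93
  92  91  92  90  90  89  88  88  86  86  83  82  79  76  75  97 125 153
 167 166 166 167]
```

The lid reads about 3 mm nearer the camera than the rim, so I'll shift y by +2.5 mm while lowering, and watch the force.

```bash
python3 -m pendant '[[1,0.0085,0,0.02,0,0,0],[1,0.0085,0,0.04,0,0,0],[1,0.0085,0,0.06,0,0,0],[1,0.0085,0,0.08,0,0,0],[1,0.0085,0,0.09,0,0,0],[1,0.0085,0,0.1,0,0,0],[1,0.0085,0,0.105,0,0,0],[1,0.0085,0,0.105,0,0,0]]'
```

```text
time: 27.88
ee_pos: [0.5893, -0.1379, 0.1914]
eef_rot: [0.707, 0.707, 0.0, -0.0]
ft_force: [1.1, 0.3, -0.6]
width: 0.0193
grip_force: 20.0
```

```bash
python3 -m pendant '[[1,0,0,0.004,0,0,0],[1,0,0,0.008,0,0,0],[1,0,0,0.012,0,0,0],[1,0,0,0.013,0,0,0],[1,0,0,0.013,0,0,0],[1,0,0,0.013,0,0,0]]'
```

```text
time: 28.62
ee_pos: [0.5894, -0.138, 0.1878]
eef_rot: [0.707, 0.707, 0.0, 0.0]
ft_force: [-1.4, 0.6, 4.4]
width: 0.0193
grip_force: 20.0
```

```bash
python3 -m pendant '[[-1,0,0,0,0,0,0],[-1,0,0,0,0,0,0],[-1,0,0,0,0,0,0],[-1,0,0,0,0,0,0],[-1,0,0,-0.08,0,0,0],[-1,0,0,-0.16,0,0,0],[-1,0,0,-0.3,0,0,0],[-1,0,0,-0.3,0,0,0]]'
python3 -m pendant '[[-1,-0.1,-0.2,0,0,0,0],[-1,-0.2,-0.4,0,0,0,0],[-1,-0.3,-0.5,0,0,0,0],[-1,-0.3,-0.5,0,0,0,0],[-1,-0.3,-0.5,0,0,0,0],[-1,-0.3,-0.5,0,0,0,0]]'
python3 - <<'E'
from h import *
c=cam("side");t=cam("top")
cv2.imwrite("pics/h.png",np.hstack([cv2.resize(c["pixels"][80:220,190:320,::-1],(390,420)),cv2.resize(t["pixels"][80:220,120:250,::-1],(390,420))]))
E
```

```text
time: 29.62
ee_pos: [0.5905, -0.1386, 0.2805]
eef_rot: [0.707, 0.707, 0.002, 0.002]
ft_force: [-0.1, 0.7, -0.5]
width: 0.0854
grip_force: 0.0
time: 30.38
ee_pos: [0.44, -0.2269, 0.2771]
eef_rot: [0.706, 0.708, -0.001, -0.0]
ft_force: [-0.3, -0.3, 0.1]
width: 0.0869
grip_force: 0.0
```

View pics/h.png

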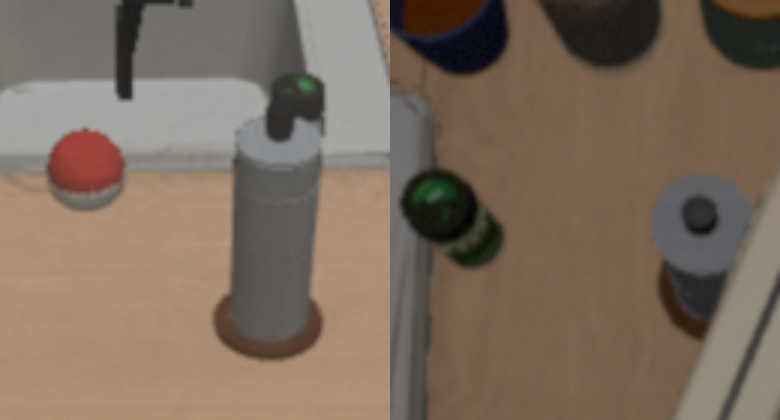

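The stack is complete and upright: lid flush with its knob at (279,120) in the side view and (700,213) in the top. Jar and timer are where they stood. Handing in.

```bash
python3 -m pendant '[[-1,0,0,0,0,0,0],[-1,0,0,0,0,0,0],[-1,0,0,0,0,0,0],[-1,0,0,0,0,0,0]]'; python3 -c "
from bench import r
print(r.close_job())"
```

```text
time: 30.98
ee_pos: [0.4393, -0.2279, 0.2775]
eef_rot: [0.707, 0.707, 0.0, -0.0]
ft_force: [-0.3, -0.6, 0.4]
width: 0.0868
grip_force: 0.0
the job is handed in; nothing more can be done
None
```

The lunch set is stacked on its stand in order (deep, middle, shallow, lid), each piece seated and released, with the jar and timer left alone; I handed it in at about 31 s, and the hand-in returned no verdict.

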